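# Lay the box-section post down in the drilling cradle

## Task

Tip the tall yellow post over, away from the blue end stop, so that it lies on its side along the cradle's bed between the low rails, and have its foot end up against the end stop. Do it with the fingertips only: do not pick the post up, and lower it gently all the way down instead of letting it fall. Leave the other things on the bench alone.

Things in the scene. Friction and masses are not known exactly. Their poses are not given: they have to be found in the camera images.
- cradle: Fixed cradle: dark steel base 120 (x) x 310 (y) mm, flat bed 20 mm above the bench, open at y = +160 mm. Origin on the bench, on the channel's centre line, which runs along y. Blue end stop at the -y end: 100 wide, 30 thick, top 80 mm above the bench, face at y = -115 mm. Blue side rails, inner faces at x = -43 and +43 mm, rise 12 mm above the bed.
- stop_face (a point): Centre of the stop's face at bed level: the cradle's (0, -115, 20) mm; axes as the cradle.
- post: Loose yellow aluminium box section, 0.3 to 0.6 kg, upright on the bed between the rails, 12 to 35 mm from the stop: 70 (its x) x 50 (y) x 180 (z) mm, walls 4 mm. Origin: centre of the foot end; z to the mouth; +y away from the stop, within 3 degrees of the cradle's +y. It must end on its +y face. Past about 16 degrees it drops by itself unless something bears on it.
- post_mouth (a point): Centre of the post's open top end: its (0, 0, 180) mm. The mouth is 62 (x) x 42 (y) mm inside, the post hollow right through: closed fingers fit in. A finger in the mouth can push its +y wall to tip it, then hold it back by the rim of the -y wall, which is the upper wall once it lies down.
- post_toe (a point): Middle of the post's lower +y edge, its (0, 25, 0) mm: the edge about which it tips. This edge stays on the bed but may slip along it, mostly towards the stop, while the post is held back.
- oil_bottle: Bystander: white oil bottle with blue cap, 68 mm wide, 170 mm tall.
- billet: Bystander: upright steel round billet, 44 mm diameter, 70 mm tall.
- collar: Bystander: brass collar lying flat, 56 mm outside, 22 mm high.
- wrench: Bystander: steel wrench lying flat (origin at the centre of its underside).
- hammer: Bystander: hammer lying flat.
- tin: Bystander: open green tin, 72 mm across, 85 mm tall.
- shim_block: Bystander: small bright steel block, 60 x 40 x 30 mm.
Things that resemble listed ones, but are neither listed nor needed, are in the scene too. There is more than one size of the post; the job needs the largest.

How it is judged:
At the end, for the whole second after the job is handed in: The post lies at rest on its +y face (within 0.12 rad) flat on the bed between the rails, along the cradle (within 0.12 rad), mouth away from the stop, with the centre of its foot end within 6 mm of the stop's face (angle between post's own y axis and vertical above 3.02 rad and y of post in the frame of cradle below -0.109 m and z of post in the frame of cradle between 0.04 and 0.05 m and x of post in the frame of cradle between -0.012 and 0.012 m and y of post_mouth in the frame of cradle above 0.055 m and angle between the z axis of post and the y axis of cradle, either way round below 0.12 rad and linear speed of post below 0.02 m/s); the robot touches nothing.
It fails at once if the post fell or was thrown instead of being lowered (it turned faster than 4.5 rad/s) (angular speed of post above 4.5 rad/s).
It fails at once if the post was lifted (its toe edge rose more than 20 mm off the bed) (z of post_toe in the frame of cradle above 0.04 m).
It fails at once if one of the other things on the bench was moved by more than 15 mm (distance of any of oil_bottle, billet, collar, wrench, hammer, tin, shim_block from where it was at the start of the episode above 0.015 m).
It also fails if it takes over 54 s, if anything falls off the work surface, if the arm or the gripper's body presses on something with over 40 N, if the wrist force passes 120 N, or if a joint passes its speed limit or range.

## Robot

A 6-joint arm with a two-finger parallel gripper is mounted at the origin on the work surface. World frame = base frame: x ahead of the robot, y to its left, z up, the work surface at z = 0. Lengths are in m, angles in rad, forces in N, time in s.
With the tool pointing down it reaches from about 0.325 to 0.9 m from the base axis. Payload 6.1 kg.
Tool frame: the origin (TCP) lies midway between the tips of the shut fingers; the grasp point (between the pads) lies 19 mm behind it; z points along the fingers, y is the line along which they close (so a half turn about z gives the same grasp; the last joint's range is limited). The gripper opens to 87 mm and grips with 3 to 60 N. Pads are 19 mm wide; open, the fingers measure 117 mm over their backs; the gripper's body (75 mm by 190 mm) begins 51 mm behind the grasp point.
Start: joints at [-1.378, 0.22, 1.526, -0, 1.395, -0.126], TCP at [0.196, -0.594, 0.223] pointing down, gripper open.
Joint ranges: [-2.98, 2.98], [-0.91, 2.08], [0.09, 2.57], [-1.24, 4.39], [0.2, 2.65], [-2.68, 2.68]. Speed limits (rad/s): [2.57, 2.57, 3.01, 3.14, 3.14, 3.14].

## Interface

Orientations are given as [roll, pitch, yaw] about the fixed x, y, z axes, in that order (R = Rz(yaw) Ry(pitch) Rx(roll)).
In Python, from bench import read_state, read_camera, calibration, arm gives the robot as it stands. The module is installed in compiled form; this text tells all that it offers.
- The arm moves only by the tool carry_out, never from a script. Its arguments are lists of equal length, an entry for each row: "fingers": the opening, from 0 (shut) to 1 (fully open); "offset": the shift along the tool's x, y, z in mm, a list of three; "angular": the turn, a rotation vector about the tool's x, y, z in rad, a list of three. In form: {"fingers": [fingers, ...], "offset": [[x, y, z], ...], "angular": [[ax, ay, az], ...]}. A call has 1 to 5 rows; each row shifts and turns the commanded pose from where the row before left it, along the tool's axes as they then stand; what a row does not reach is not made up. A row lasts 1/8 s, in which the tool goes at most 62.5 mm and 10.7 degrees, less where a joint would pass 70% of its speed; a pose out of reach is approached as far as the arm can. A call is refused whole if a number of a shift passes 62.5 or a number of a turn 0.188, either way. A call with a gripper value outside its range is refused whole. The fingers move at their own pace and stop on an object; "grip_force" is the grip in N (left out, the last holds). Time passes only in rows, so rows that do not move let the fingers close. It gives the time, the measured TCP pose, the force, the opening and the grip force at its end, in the units of the state.
- read_state(): the state, without advancing time (a new reading comes with each control period).
- read_camera(name): name is "side" or "top"; returns the picture (384x512x3 uint8, red, green, blue); there is no depth.
- calibration(name): a dict with "intrinsics" (3x3 intrinsics, pixels), "distortion" ([k1, k2, p1, p2, k3] as OpenCV has them; the pictures are not rectified), "xyz" and "orientation" of the camera in the world. Camera axes: x right, y down, z forward; pixel columns grow to the right and rows downward; lengths in m; the calibration is good to about 2 mm. A picture is of the moment at which its call begins. calibration takes no time and is no camera call.
- arm.close_job(): hands the job in; it is judged then, once.
The state is a dict: "t": time; "joint_pos": joint angles; "qvel": joint speeds; "joint_efforts": joint torques, N m; "ee_pos": TCP position; "eef_rot": TCP orientation; "force": force on the tool from outside, world axes, zero at the start; "wrist_torque": the same for the moment, N m; "finger_gap": opening from 0.0 (shut) to 1.0 (fully open); "finger_force": force on a finger pad.
Only numpy, scipy, OpenCV 4.12 (cv2) and the standard library are available. Lean on these libraries where they do the work, as an engineer would, in place of code of your own. Each camera call takes 0.05 s, during which the arm holds its last target. There are 200 camera calls.

## Working session

There is one attempt and no reset: what is moved stays moved. The work goes in short steps, Python scripts to look and compute and a tool call to move; the robot and the scene stay as the last step left them, time stands still between calls to the robot, and variables do not carry over. Pictures are saved under pics/ and viewed, at most 10 in all, crops included, and the job is handed in when it is done.

Besides the shell and the picture viewer there is one more tool, called after ">>>" as name(argument=value, ...) on one line, values as JSON. carry_out: Moves the arm, as the interface text tells. Its arguments: {"type":"object","properties":{"fingers":{"type":"array","items":{"type":"number"}},"offset":{"type":"array","items":{"type":"array","items":{"type":"number"}}},"angular":{"type":"array","items":{"type":"array","items":{"type":"number"}}},"grip_force":{"type":"number"}},"required":["fingers","offset","angular"]}

```bash
mkdir -p pics
python3 - <<'E'
from bench import *
import cv2,numpy as np
for n in("side","top"):
    cv2.imwrite(f"pics/{n}0.png",cv2.resize(read_camera(n)[:,:,::-1],None,fx=1.5,fy=1.5))
    c=calibration(n);print(n,{k:np.round(v,4).tolist() for k,v in c.items()})
print(read_state())
E
```

```text
side {'intrinsics': [[491.6901, 0.0, 251.8854], [0.0, 491.6901, 189.2048], [0.0, 0.0, 1.0]], 'distortion': [-0.1305, 0.0, 0.0, 0.0, 0.0], 'xyz': [0.0117, -1.0485, 0.9702], 'orientation': [-2.1913, -0.0197, -0.4575]}
top {'intrinsics': [[484.1407, 0.0, 258.6712], [0.0, 484.1407, 187.9665], [0.0, 0.0, 1.0]], 'distortion': [0.0235, 0.0, 0.0, 0.0, 0.0], 'xyz': [0.4652, -0.0016, 1.3276], 'orientation': [-3.0549, -0.0252, -1.5576]}
{'t': 0.1, 'joint_pos': array([-1.37809141e+00,  2.21152796e-01,  1.52749731e+00, -1.12998278e-05,
        1.39472590e+00, -1.26102517e-01]), 'qvel': array([-8.86621844e-06, -2.13126076e-03, -1.57462805e-03, -1.45227471e-03,
        7.84159885e-04, -4.26902081e-05]), 'joint_efforts': array([ 1.07287782e-03, -4.95945454e+01, -3.88520086e+01,  7.02468446e-02,
        5.14679868e-02, -5.36211553e-05]), 'ee_pos': array([ 0.19577787, -0.5929464 ,  0.22154292]), 'eef_rot': array([-3.13982207e+00, -2.13255870e-04,  3.18809231e-01]), 'force': array([ 1.01009912,  0.7212897 , -0.25551065]), 'wrist_torque': array([-0.03262489, -0.02131769,  0.0144271 ]), 'finger_force': 0.0, 'finger_gap': 1.0029247392129144}
```

View pics/side0.png

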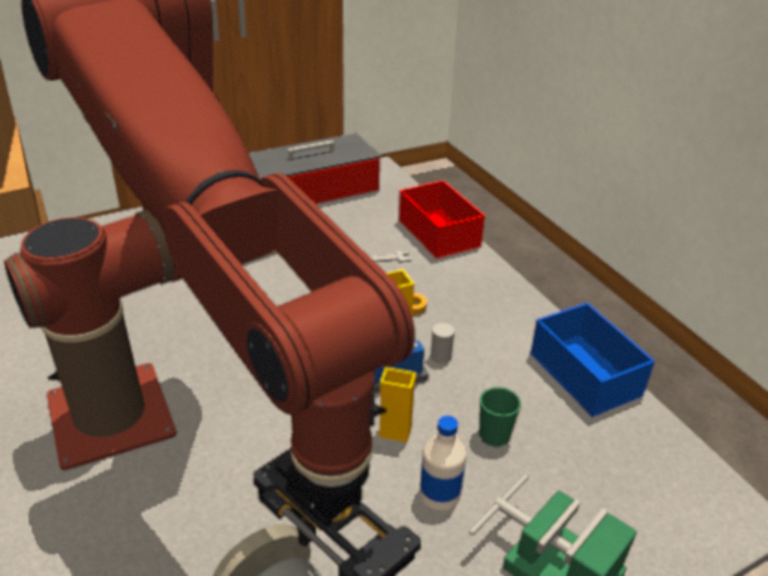

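View pics/top0.png

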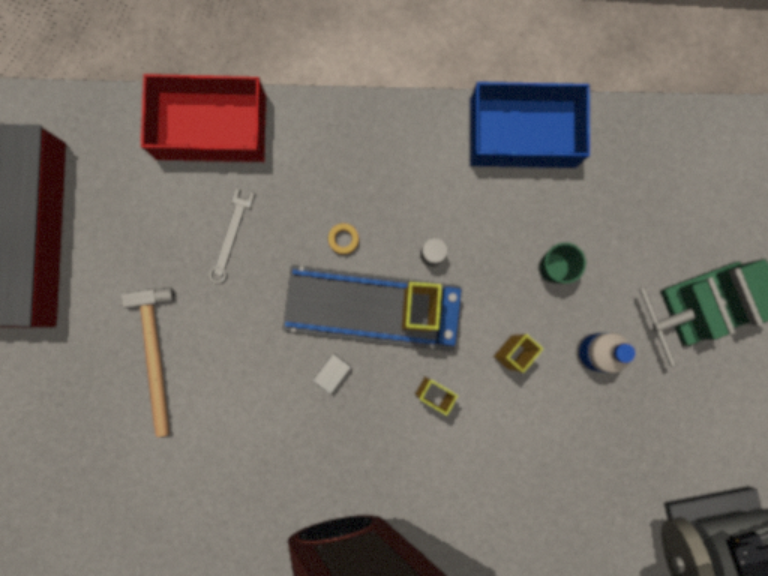

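The side view is partly hidden by the arm. In the top view (×1.5), the cradle spans columns 287–460 and rows 267–350, with the stop at the right. The large post's mouth is at (424,306), and two smaller posts stand off the cradle.

```bash
cat > h.py <<'E'
from bench import *
import cv2,numpy as np
from scipy.spatial.transform import Rotation as R
def ray(n,uv,z):
    c=calibration(n);K=np.array(c["intrinsics"]);d=np.array(c["distortion"])
    p=cv2.undistortPoints(np.array(uv,float).reshape(-1,1,2),K,d).reshape(-1,2)
    v=np.c_[p,np.ones(len(p))]@R.from_euler("xyz",c["orientation"]).as_matrix().T
    o=np.array(c["xyz"]);return o+v*((z-o[2])/v[:,2])[:,None]
def proj(n,X):
    c=calibration(n);M=R.from_euler("xyz",c["orientation"]).as_matrix();r=cv2.Rodrigues(M.T)[0]
    return cv2.projectPoints(np.array(X,float).reshape(-1,1,3),r,-M.T@np.array(c["xyz"]),np.array(c["intrinsics"]),np.array(c["distortion"]))[0].reshape(-1,2)
E
python3 - <<'E'
from h import *
im=read_camera("top");hsv=cv2.cvtColor(im,cv2.COLOR_RGB2HSV)
roi=np.zeros(im.shape[:2],np.uint8);roi[170:240,185:312]=1
y=((hsv[:,:,0]>22)&(hsv[:,:,0]<36)&(hsv[:,:,1]>130)&(hsv[:,:,2]>110)).astype(np.uint8)*roi
b=((hsv[:,:,0]>100)&(hsv[:,:,0]<125)&(hsv[:,:,1]>120)).astype(np.uint8)*roi
def rect(m,z,n):
    q=np.argwhere(m)[:,::-1].astype(np.float32)
    w=ray("top",q,z)[:,:2].astype(np.float32);r=cv2.minAreaRect(w);print(n,len(q),r,cv2.boxPoints(r).round(4).tolist())
rect(y,.2,"rim");
rect(b,.032,"blue@rail")
s=b.copy();s[:,:294]=0
rect(s,.08,"stop")
vis=im.copy();vis[y>0]=(255,0,255);vis[b>0]=(0,255,0)
cv2.imwrite("pics/m.png",cv2.resize(np.hstack([im[165:245,180:320],vis[165:245,180:320]])[:,:,::-1],None,fx=2.8,fy=2.8,interpolation=0))
E
```

```text
rim 236 ((0.5278170108795166, -0.08370652049779892), (0.0524522103369236, 0.07062572985887527), 86.41271209716797) [[0.4909000098705292, -0.10769999772310257], [0.5613999962806702, -0.11209999769926071], [0.5647000074386597, -0.059700001031160355], [0.4941999912261963, -0.05530000105500221]]
blue@rail 796 ((0.5321676731109619, -0.007405802607536316), (0.3017251789569855, 0.10222242027521133), 84.4574966430664) [[0.4666999876499176, -0.1526000052690506], [0.5684999823570251, -0.16249999403953552], [0.597599983215332, 0.13779999315738678], [0.4959000051021576, 0.1476999968290329]]
stop 316 ((0.5168219804763794, -0.13779981434345245), (0.028221366927027702, 0.0984504371881485), 85.86744689941406) [[0.4666999876499176, -0.14830000698566437], [0.5648999810218811, -0.15539999306201935], [0.5669000148773193, -0.12729999423027039], [0.46869999170303345, -0.12020000070333481]]
```

View pics/m.png

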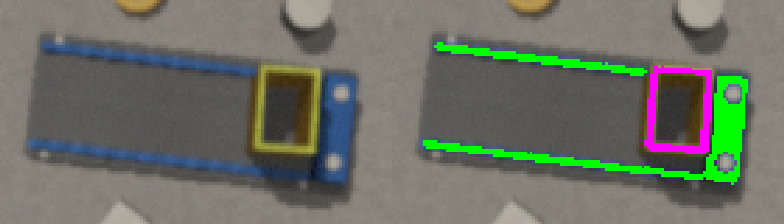

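The masks fit the rim, rails and stop cleanly. Next I get the cradle axis from the rails and work out the approach.

```bash
cat >> h.py <<'E'
def plan(p,rpy):  # tool-axis shift (mm) and turn from measured state to a world pose
    s=read_state();M=R.from_euler("xyz",s["eef_rot"]);T=R.from_euler("xyz",rpy)
    return (M.inv().apply(np.array(p)-s["ee_pos"])*1000).round(1),(M.inv()*T).as_rotvec().round(3)
E
python3 - <<'E'
from h import *
im=read_camera("top");hsv=cv2.cvtColor(im,cv2.COLOR_RGB2HSV)
b=((hsv[:,:,0]>100)&(hsv[:,:,0]<125)&(hsv[:,:,1]>120))
q=np.argwhere(b)[:,::-1]
for r0,r1 in((175,195),(212,232)):
    m=q[(q[:,0]>190)&(q[:,0]<268)&(q[:,1]>r0)&(q[:,1]<r1)]
    w=ray("top",m,.032)[:,:2]
    f=np.polyfit(w[:,1],w[:,0],1);print(f, np.degrees(np.arctan(f[0])), np.polyval(f,[-.137,0]))
print(plan([.528,-.083,.27],[np.pi,0,np.pi/2-.08]))
E
```

```text
[0.10982235 0.57937402] 6.267241357915965 [0.56432836 0.57937402]
[0.1088277  0.48515908] 6.210925069110791 [0.47024969 0.48515908]
(array([ 475.3, -380.3,  -47.6]), array([-1.000e-03, -1.000e-03, -1.172e+00]))
```

>>> carry_out(fingers=[0,0,0,0,0], offset=[[0,0,-50],[30,-24,-5],[45,-36,0],[45,-36,0],[45,-36,0]], angular=[[0,0,0],[0,0,0],[0,0,0],[0,0,0],[0,0,0]])

```text
t: 0.82
ee_pos: [0.3118, -0.4148, 0.2774]
eef_rot: [-3.142, -0.0, 0.318]
force: [0.9, 0.1, -0.1]
finger_gap: 0.515
finger_force: 0.0
```

>>> carry_out(fingers=[0,0,0,0,0], offset=[[45,-36,0],[45,-36,0],[45,-36,0],[45,-36,0],[45,-36,0]], angular=[[0,0,0],[0,0,0],[0,0,0],[0,0,0],[0,0,0]])

```text
t: 1.45
ee_pos: [0.4692, -0.1733, 0.2776]
eef_rot: [3.141, -0.0, 0.319]
force: [-0.2, -0.0, -0.3]
finger_gap: 0.024
finger_force: 0.0
```

>>> carry_out(fingers=[0,0,0,0,0], offset=[[45,-36,0],[0,0,0],[0,0,0],[0,0,0],[0,0,0]], angular=[[0,0,-0.12],[0,0,-0.15],[0,0,-0.15],[0,0,-0.15],[0,0,-0.15]])

```text
t: 2.08
ee_pos: [0.4998, -0.1265, 0.2773]
eef_rot: [-3.141, 0.0, 1.044]
force: [-0.4, 0.4, 0.1]
finger_gap: 0.007
finger_force: 0.0
```

>>> carry_out(fingers=[0,0,0,0], offset=[[0,0,0],[0,0,0],[0,0,0],[0,0,0]], angular=[[0,0,-0.15],[0,0,-0.15],[0,0,-0.15],[0,0,0]])

```text
t: 2.58
ee_pos: [0.4998, -0.1267, 0.2774]
eef_rot: [-3.141, -0.0, 1.487]
force: [-0.6, 0.6, 0.1]
finger_gap: 0.008
finger_force: 0.0
```

Run:
```python
from h import *
s=read_state();print(s["t"],s["ee_pos"],s["eef_rot"],s["finger_gap"])
print(plan([.528,-.084,.27],[np.pi,0,np.pi/2-.09]))
for n in("side","top"):
    cv2.imwrite(f"pics/{n}1.png",cv2.resize(read_camera(n)[100:340,180:420,::-1],None,fx=2,fy=2))
```

```text
2.575 [ 0.49977415 -0.12665114  0.27737453] [-3.14129557e+00 -8.29141259e-05  1.48746105e+00] 0.008244707526821604
(array([44.9, 24.6,  7.4]), array([-0.   , -0.   ,  0.007]))
```

View pics/side1.png

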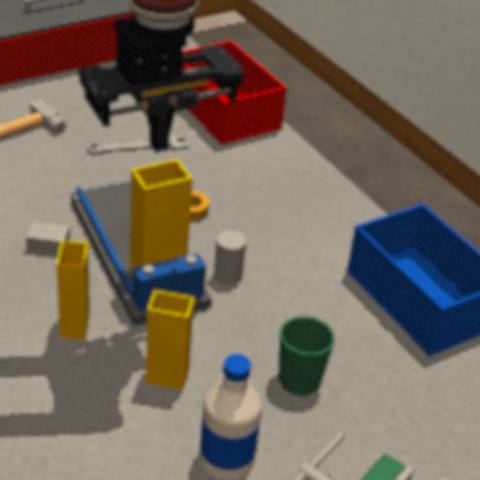

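The side view shows the large post upright with its mouth at crop (162,174). The closed fingers are above and short of it, and the bystanders are undisturbed. I'll cross-check the mouth while building the lowering path.

```bash
cat > path.py <<'E'
from h import *
YC=-.109; ax=np.array([-np.sin(YC),np.cos(YC)]); O=np.array([.5168,-.1378])+.130*ax
def cr(p): # world->cradle xy (mm)
    d=np.array(p)[:2]-O; return (np.array([d@[np.cos(YC),np.sin(YC)],d@ax])*1000).round(1)
def tcp(phi,tau,d,toe,g=0): # TCP (y,z) in cradle mm; finger back face g mm clear of the -y wall's rim
    de=phi-tau; u=-21+(9.5+g)*np.cos(de)+d*np.sin(de); w=180+(9.5+g)*np.sin(de)-d*np.cos(de); u-=25
    return np.array([toe+u*np.cos(phi)+w*np.sin(phi),20-u*np.sin(phi)+w*np.cos(phi)])
def rows(sched,toe,yz0,tau0):
    for phi,tau,d in sched:
        p,t=np.radians([phi,tau]); q=tcp(p,t,d,toe); dy,dz=q-yz0
        # tool x=(cos tau0, sin..), z=(-sin tau0,-cos tau0) in (y,z)
        c,s=np.cos(tau0),np.sin(tau0)
        print(phi,tau,q.round(1),"off",round(dy*c-dz*s,1),round(-dy*s-dz*c,1),"turn",round(-(t-tau0),3))
        yz0,tau0=q,t
E
python3 - <<'E'
from path import *
print(ray("side",[[261,187.5]],.2), cr([.5278,-.0837]))
print("O",O,cr(read_state()["ee_pos"]))
S=[(f,max(0,min(f-22,99))*1.0,40) for f in range(6,25,3)]
d0=tcp(0,0,40,-50,11.5);print(d0)
rows(S,-50,d0,0)
E
```

```text
[[ 0.52730609 -0.09119001  0.2       ]] [  5. -75.]
O [ 0.53094196 -0.0085715 ] [ -18.1 -120.8]
[-75. 160.]
6 0.0 [-67.4 163.8] off 7.6 -3.8 turn -0.0
9 0.0 [-57.8 165. ] off 9.7 -1.2 turn -0.0
12 0.0 [-48.1 165.6] off 9.7 -0.7 turn -0.0
15 0.0 [-38.3 165.8] off 9.7 -0.1 turn -0.0
18 0.0 [-28.6 165.4] off 9.7 0.4 turn -0.0
21 0.0 [-18.9 164.5] off 9.7 0.9 turn -0.0
24 2.0 [-10.7 162.8] off 8.2 1.7 turn -0.035
```

>>> carry_out(fingers=[0,0,0], offset=[[45,25,0],[0,0,25],[0,0,0]], angular=[[0,0,0],[0,0,0],[0,0,0]])

```text
t: 3.05
ee_pos: [0.5272, -0.0831, 0.2504]
eef_rot: [-3.137, -0.001, 1.488]
force: [-0.8, -0.5, -0.9]
finger_gap: 0.003
finger_force: 0.0
```

Run:
```python
from path import *
s=read_state();print(s["ee_pos"],cr(s["ee_pos"]))
a=[cv2.resize(read_camera("side")[140:240,210:310,::-1],None,fx=3.9,fy=3.9),cv2.resize(read_camera("top")[155:255,235:335,::-1],None,fx=3.9,fy=3.9)]
cv2.imwrite("pics/c2.png",np.hstack(a))
```

```text
[ 0.52722945 -0.08309054  0.25037511] [  4.4 -74.5]
```

View pics/c2.png

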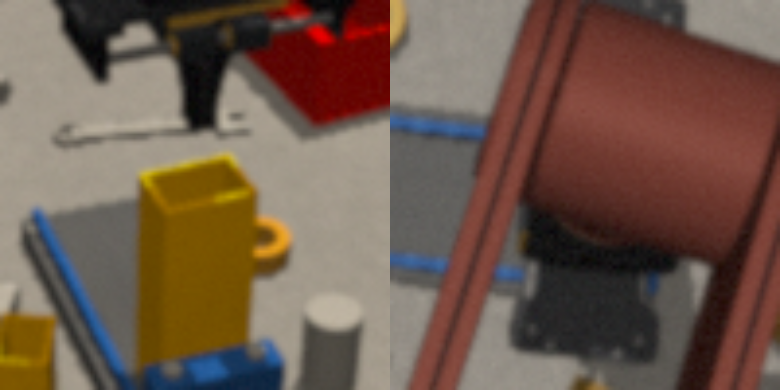

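The tip sits centred over the mouth in the side crop (tip at 202,128; mouth centre at 197,182). I'll descend into the mouth.

>>> carry_out(fingers=[0,0,0,0,0], offset=[[-2,0,25],[0,0,20],[0,0,15],[0,0,15],[0,0,15]], angular=[[0,0,0],[0,0,0],[0,0,0],[0,0,0],[0,0,0]])

```text
t: 3.78
ee_pos: [0.5287, -0.0862, 0.1623]
eef_rot: [3.141, 0.0, 1.488]
force: [-0.7, -0.7, -0.1]
finger_gap: 0.009
finger_force: 0.0
```

>>> carry_out(fingers=[0,0,0,0,0], offset=[[8,0,0],[8,0,0],[8,0,0],[8,0,0],[8,0,0]], angular=[[0,0,0],[0,0,0],[0,0,0],[0,0,0],[0,0,0]])

```text
t: 4.4
ee_pos: [0.5319, -0.0454, 0.1629]
eef_rot: [3.141, 0.0, 1.489]
force: [0.2, -0.3, 0.5]
finger_gap: 0.007
finger_force: 0.1
```

Run:
```python
from path import *
s=read_state();print(s["ee_pos"],cr(s["ee_pos"]),s["force"])
a=[cv2.resize(read_camera("side")[130:250,200:320,::-1],None,fx=3.3,fy=3.3),cv2.resize(read_camera("top")[145:265,215:335,::-1],None,fx=3.3,fy=3.3)]
cv2.imwrite("pics/c3.png",np.hstack(a))
```

```text
[ 0.53187695 -0.0453616   0.16289812] [  4.9 -36.5] [ 0.18076329 -0.30969385  0.50026718]
```

View pics/c3.png

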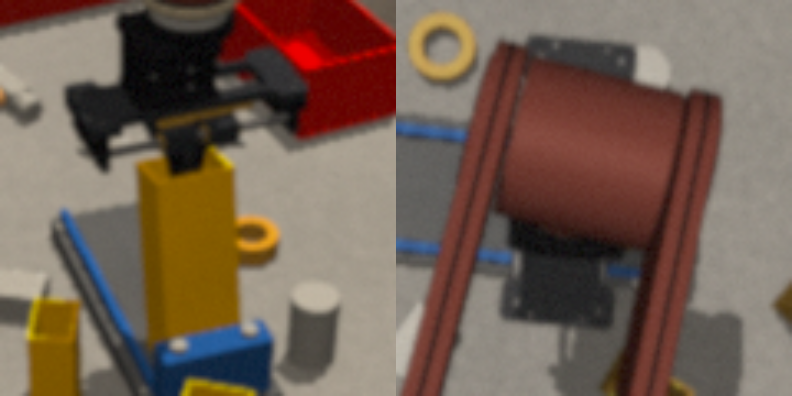

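The post leans back (about 11°) with the finger inside. I'll continue through balance onto the rear rim and generate the rest of the path.

>>> carry_out(fingers=[0,0,0,0,0], offset=[[6,0,0],[5,0,0],[5,0,0],[5,0,0],[5,0,0]], angular=[[0,0,0],[0,0,0],[0,0,0],[0,0,0],[0,0,0]])

```text
t: 5.12
ee_pos: [0.5337, -0.0197, 0.1625]
eef_rot: [-3.142, -0.0, 1.489]
force: [0.2, -0.2, -1.1]
finger_gap: 0.005
finger_force: 0.1
```

Run:
```python
from path import *
s=read_state();c=cr(s["ee_pos"]);print(s["ee_pos"],c,s["force"])
y=np.array([c[1],s["ee_pos"][2]*1000])
S=[(f,max(0,(f-22)*.81),38) for f in np.arange(26,91,2.5)]
rows(S,-50,y,0)
```

```text
[ 0.53373306 -0.01974668  0.16250529] [  4.  -10.8] [ 0.22597592 -0.23608233 -1.1267351 ]
26.0 3.24 [ -5.1 163.5] off 5.7 -1.0 turn -0.057
28.5 5.265000000000001 [  1.4 161.4] off 6.6 1.7 turn -0.035
31.0 7.290000000000001 [  7.9 159.1] off 6.6 1.7 turn -0.035
33.5 9.315000000000001 [ 14.2 156.5] off 6.6 1.8 turn -0.035
36.0 11.34 [ 20.4 153.5] off 6.6 1.9 turn -0.035
38.5 13.365 [ 26.5 150.3] off 6.6 1.9 turn -0.035
41.0 15.39 [ 32.4 146.9] off 6.6 2.0 turn -0.035
43.5 17.415000000000003 [ 38.2 143.1] off 6.6 2.1 turn -0.035
46.0 19.44 [ 43.8 139.1] off 6.5 2.1 turn -0.035
48.5 21.465 [ 49.3 134.9] off 6.5 2.2 turn -0.035
51.0 23.490000000000002 [ 54.5 130.4] off 6.5 2.3 turn -0.035
53.5 25.515 [ 59.5 125.7] off 6.5 2.3 turn -0.035
56.0 27.540000000000003 [ 64.4 120.7] off 6.5 2.4 turn -0.035
58.5 29.565 [ 69.  115.5] off 6.5 2.5 turn -0.035
61.0 31.590000000000003 [ 73.3 110.2] off 6.4 2.5 turn -0.035
63.5 33.615 [ 77.4 104.6] off 6.4 2.6 turn -0.035
66.0 35.64 [81.3 98.8] off 6.4 2.7 turn -0.035
68.5 37.665 [84.9 92.9] off 6.4 2.7 turn -0.035
71.0 39.690000000000005 [88.3 86.8] off 6.4 2.8 turn -0.035
73.5 41.715 [91.3 80.5] off 6.4 2.8 turn -0.035
76.0 43.74 [94.1 74.2] off 6.3 2.9 turn -0.035
78.5 45.765 [96.6 67.6] off 6.3 3.0 turn -0.035
81.0 47.790000000000006 [98.8 61. ] off 6.3 3.0 turn -0.035
83.5 49.815000000000005 [100.7  54.3] off 6.3 3.1 turn -0.035
86.0 51.84 [102.3  47.5] off 6.2 3.2 turn -0.035
88.5 53.865 [103.6  40.6] off 6.2 3.2 turn -0.035
```

>>> carry_out(fingers=[0,0,0,0,0], offset=[[5.5,0,-1],[6.5,0,1.5],[6.5,0,1.5],[6.5,0,2],[6.5,0,2]], angular=[[0,-0.057,0],[0,-0.035,0],[0,-0.035,0],[0,-0.035,0],[0,-0.035,0]])

```text
t: 5.75
ee_pos: [0.5364, 0.0109, 0.1538]
eef_rot: [3.141, 0.198, 1.489]
force: [1.1, 0.6, 0.9]
finger_gap: 0.005
finger_force: 0.4
```

Run:
```python
from path import *
s=read_state();print(cr(s["ee_pos"]),s["ee_pos"][2],s["force"],s["joint_pos"].round(2))
a=[cv2.resize(read_camera("side")[110:250,200:340,::-1],None,fx=2.85,fy=2.85),cv2.resize(read_camera("top")[125:265,185:325,::-1],None,fx=2.85,fy=2.85)]
cv2.imwrite("pics/c4.png",np.hstack(a)[:,:798])
```

```text
[ 3.3 20. ] 0.15381184460544722 [1.08555858 0.5765998  0.94262873] [-0.    0.1   1.81 -0.21  1.26  0.15]
```

View pics/c4.png

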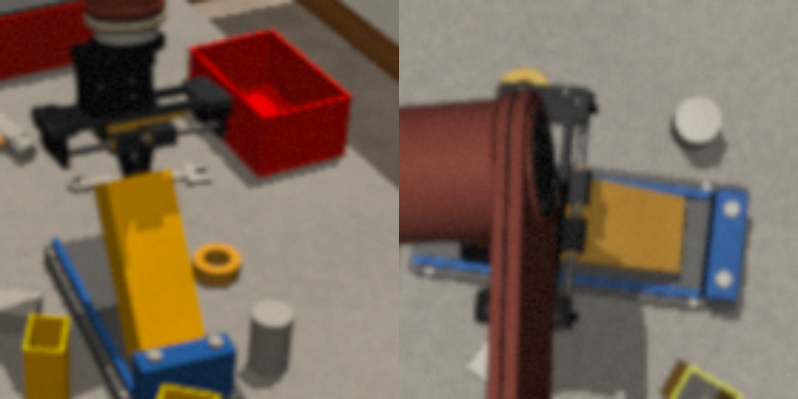

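The post leans about 36° on the finger. In the top crop its heel edge is at column 683 and the stop at 710, so it is held and roughly square to the cradle. Continuing.

>>> carry_out(fingers=[0,0,0,0,0], offset=[[6.5,0,2],[6.5,0,2],[6.5,0,2],[6.5,0,2],[6.5,0,2]], angular=[[0,-0.035,0],[0,-0.035,0],[0,-0.035,0],[0,-0.035,0],[0,-0.035,0]])

```text
t: 6.48
ee_pos: [0.5387, 0.039, 0.1356]
eef_rot: [3.141, 0.372, 1.488]
force: [-0.3, 1.1, -0.8]
finger_gap: 0.009
finger_force: 0.6
```

>>> carry_out(fingers=[0,0,0,0,0], offset=[[6.5,0,2.3],[6.5,0,2.3],[6.5,0,2.4],[6.5,0,2.5],[6.5,0,2.5]], angular=[[0,-0.035,0],[0,-0.035,0],[0,-0.035,0],[0,-0.035,0],[0,-0.035,0]])

```text
t: 7.1
ee_pos: [0.5408, 0.0633, 0.1106]
eef_rot: [3.141, 0.549, 1.489]
force: [0.5, 2.5, -0.7]
finger_gap: 0.005
finger_force: 0.9
```

Run:
```python
from path import *
s=read_state();c=cr(s["ee_pos"]);print(c,s["ee_pos"][2],s["eef_rot"],s["force"],s["joint_pos"].round(2))
a=[cv2.resize(read_camera("side")[110:250,200:340,::-1],None,fx=2.85,fy=2.85),cv2.resize(read_camera("top")[125:265,185:325,::-1],None,fx=2.85,fy=2.85)]
cv2.imwrite("pics/c5.png",np.hstack(a)[:,:798])
```

```text
[ 1.9 72.6] 0.1105932548466675 [3.14123693 0.54866902 1.48867588] [ 0.46138882  2.53593481 -0.70740989] [ 0.28  0.34  1.71 -0.52  1.34  0.55]
```

View pics/c5.png

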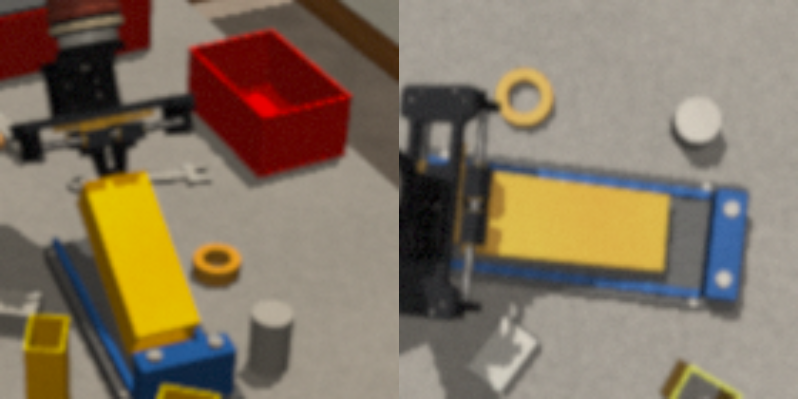

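The post is at about 60° and still held by the rim. The heel edge is at crop column 668, so there is no abrupt slip. Continuing down.

>>> carry_out(fingers=[0,0,0,0,0], offset=[[6.4,0,2.6],[6.4,0,2.7],[6.4,0,2.7],[6.4,0,2.8],[6.4,0,2.8]], angular=[[0,-0.035,0],[0,-0.035,0],[0,-0.035,0],[0,-0.035,0],[0,-0.035,0]])

```text
t: 7.82
ee_pos: [0.542, 0.0815, 0.0807]
eef_rot: [-3.141, 0.724, 1.489]
force: [1.1, 1.0, -1.5]
finger_gap: 0.006
finger_force: 0.9
```

>>> carry_out(fingers=[0,0,0], offset=[[6.3,0,2.9],[6.3,0,3],[6.3,0,3]], angular=[[0,-0.035,0],[0,-0.035,0],[0,-0.035,0]])

```text
t: 8.2
ee_pos: [0.5427, 0.0889, 0.0613]
eef_rot: [-3.142, 0.829, 1.489]
force: [-0.4, 0.8, -1.4]
finger_gap: 0.006
finger_force: 1.0
```

Run:
```python
from path import *
s=read_state();c=cr(s["ee_pos"]);print(c,s["ee_pos"][2],s["eef_rot"],s["force"],s["joint_pos"].round(2))
a=[cv2.resize(read_camera("side")[110:250,200:340,::-1],None,fx=2.85,fy=2.85),cv2.resize(read_camera("top")[125:265,185:325,::-1],None,fx=2.85,fy=2.85)]
cv2.imwrite("pics/c6.png",np.hstack(a)[:,:798])
```

```text
[ 1.1 98.1] 0.06133489863518744 [-3.14155238  0.82935616  1.48884583] [-0.43620314  0.7726355  -1.44872856] [ 0.42  0.61  1.57 -0.7   1.48  0.77]
```

View pics/c6.png

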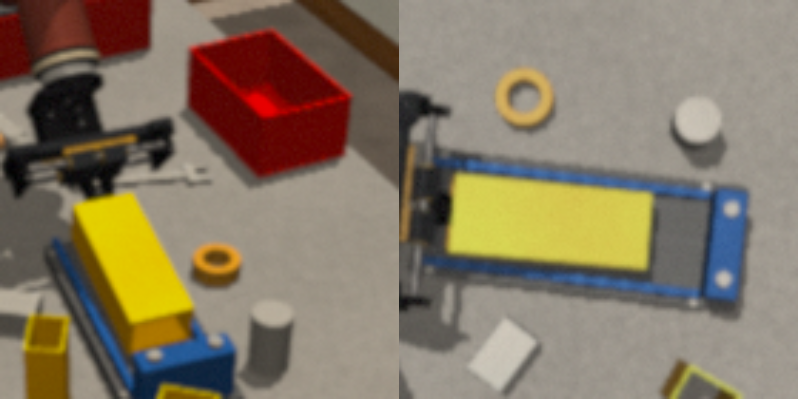

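It is about 81° down, square, and clear of the rails. Finishing the lowering, then unloading the finger and withdrawing along +y.

>>> carry_out(fingers=[0,0,0,0,0], offset=[[6.3,0,3],[6.2,0,3.2],[6.2,0,3.2],[1.6,0,1.2],[0,0,0]], angular=[[0,-0.035,0],[0,-0.035,0],[0,-0.035,0],[0,0,0],[0,0,0]])

```text
t: 8.93
ee_pos: [0.5429, 0.0936, 0.0392]
eef_rot: [-3.14, 0.932, 1.49]
force: [0.9, -0.5, -2.3]
finger_gap: 0.001
finger_force: 0.8
```

>>> carry_out(fingers=[0,0,0,0], offset=[[1.2,0,0.9],[1.2,0,0.9],[0.8,0,0.6],[0,0,0]], angular=[[0,0,0],[0,0,0],[0,0,0],[0,0,0]])

```text
t: 9.43
ee_pos: [0.5431, 0.0937, 0.0356]
eef_rot: [3.141, 0.932, 1.489]
force: [0.3, 1.4, -2.7]
finger_gap: 0.004
finger_force: 1.1
```

>>> carry_out(fingers=[0,0,0,0,0], offset=[[6,0,-8],[6,0,-8],[6,0,-8],[6,0,-8],[6,0,-8]], angular=[[0,0,0],[0,0,0],[0,0,0],[0,0,0],[0,0,0]])

```text
t: 10.05
ee_pos: [0.5473, 0.1444, 0.0353]
eef_rot: [3.142, 0.932, 1.489]
force: [0.1, 0.3, 0.1]
finger_gap: 0.005
finger_force: 0.0
```

```bash
cat > meas.py <<'E'
from path import *
s=read_state();c=cr(s["ee_pos"]);print(s["t"],c,s["ee_pos"][2],s["eef_rot"],s["force"])
im=read_camera("top");hsv=cv2.cvtColor(im,cv2.COLOR_RGB2HSV)
y=((hsv[:,:,0]>20)&(hsv[:,:,0]<36)&(hsv[:,:,1]>110)&(hsv[:,:,2]>150)).astype(np.uint8)
n,l,st,_=cv2.connectedComponentsWithStats(y);k=1+np.argmax(st[1:,4])
w=ray("top",np.argwhere(l==k)[:,::-1],.07)[:,:2].astype(np.float32)
r=cv2.minAreaRect(w);print(r);print([cr(p).tolist() for p in cv2.boxPoints(r)],cr(r[0]))
E
python3 meas.py
```

```text
10.05 [ -0.4 153.8] 0.035301899796991526 [3.14151655 0.93202284 1.48903538] [0.12391766 0.30977917 0.11268472]
((0.5365765690803528, 0.027596205472946167), (0.18024197220802307, 0.07092222571372986), 85.7805404663086)
[[-30.6, -54.8], [40.3, -52.2], [33.9, 127.9], [-37.0, 125.4]] [ 1.7 36.6]
```

The post is lying at cradle x≈2, foot at y≈−53, and the finger is clear. I'll set the tool upright and push the mouth end toward the stop by about 62 mm.

>>> carry_out(fingers=[0,0,0,0,0], offset=[[0,0,0],[0,0,0],[0,0,0],[0,0,0],[0,0,0]], angular=[[0,0.186,0],[0,0.186,0],[0,0.186,0],[0,0.186,0],[0,0.186,0]])

```text
t: 10.72
ee_pos: [0.5482, 0.1439, 0.0369]
eef_rot: [3.138, -0.004, 1.489]
force: [-0.5, 0.1, -0.2]
finger_gap: 0.005
finger_force: 0.0
```

>>> carry_out(fingers=[0,0,0,0,0], offset=[[-8,0,0],[-8,0,0],[-8,0,0],[-8,0,0],[-8,0,0]], angular=[[0,0,-0.01],[0,0,0],[0,0,0],[0,0,0],[0,0,0]])

```text
t: 11.35
ee_pos: [0.5443, 0.1041, 0.0353]
eef_rot: [-3.141, 0.002, 1.5]
force: [0.5, 4.9, 2.8]
finger_gap: 0.003
finger_force: 2.0
```

```bash
python3 meas.py
```

```text
11.35 [  1.  113.5] 0.03534723875377453 [-3.14148397e+00  2.18478853e-03  1.50025817e+00] [0.47605979 4.89960006 2.8251012 ]
((0.5336479544639587, -0.015148863196372986), (0.14237231016159058, 0.06993106007575989), 85.14632415771484)
[[-29.8, -78.3], [40.1, -76.6], [36.6, 65.8], [-33.3, 64.1]] [ 3.4 -6.2]
```

>>> carry_out(fingers=[0,0,0,0,0], offset=[[-8,-0.4,0],[-8,-0.4,0],[-8,-0.4,0],[-6,-0.2,0],[-4,0,0]], angular=[[0,0,0.01],[0,0,0.01],[0,0,0.01],[0,0,0],[0,0,0]])

```text
t: 12.02
ee_pos: [0.5396, 0.0693, 0.0353]
eef_rot: [-3.141, 0.002, 1.468]
force: [-0.2, 2.4, -0.1]
finger_gap: 0.005
finger_force: 1.2
```

>>> carry_out(fingers=[0,0,0], offset=[[-2,0,0],[-2,0,0],[0,0,0]], angular=[[0,0,0],[0,0,0],[0,0,0]])

```text
t: 12.4
ee_pos: [0.5402, 0.0677, 0.0357]
eef_rot: [3.14, -0.001, 1.469]
force: [2.7, 10.2, -1.3]
finger_gap: 0.007
finger_force: 5.0
```

>>> carry_out(fingers=[0,0,0,0], offset=[[10,0,0],[40,0,0],[0,0,-60],[0,0,-60]], angular=[[0,0,0],[0,0,0],[0,0,0],[0,0,0]])

```text
t: 12.9
ee_pos: [0.5433, 0.1162, 0.1553]
eef_rot: [-3.138, 0.004, 1.47]
force: [1.3, -0.6, -0.3]
finger_gap: 0.005
finger_force: 0.0
```

>>> carry_out(fingers=[0,0,0,0], offset=[[60,0,0],[60,0,0],[60,0,0],[0,0,0]], angular=[[0,0,0],[0,0,0],[0,0,0],[0,0,0]])

```text
t: 13.4
ee_pos: [0.5621, 0.2988, 0.1545]
eef_rot: [-3.141, 0.002, 1.474]
force: [0.6, -0.3, -0.7]
finger_gap: 0.011
finger_force: 0.0
```

```bash
python3 meas.py
python3 - <<'E'
from h import *
a=[cv2.resize(read_camera("side")[110:250,200:340,::-1],None,fx=2.85,fy=2.85),cv2.resize(read_camera("top")[125:265,185:325,::-1],None,fx=2.85,fy=2.85)]
cv2.imwrite("pics/c7.png",np.hstack(a)[:,:798])
E
```

```text
13.4 [ -2.4 308.9] 0.15446619405585474 [-3.14125881e+00  2.10038185e-03  1.47356229e+00] [ 0.63753926 -0.31588859 -0.74245898]
((0.5285589098930359, -0.03294892609119415), (0.17984162271022797, 0.07068575918674469), 84.51195526123047)
[[-33.9, -114.9], [36.8, -113.9], [34.4, 65.9], [-36.2, 65.0]] [  0.3 -24.5]
```

View pics/c7.png

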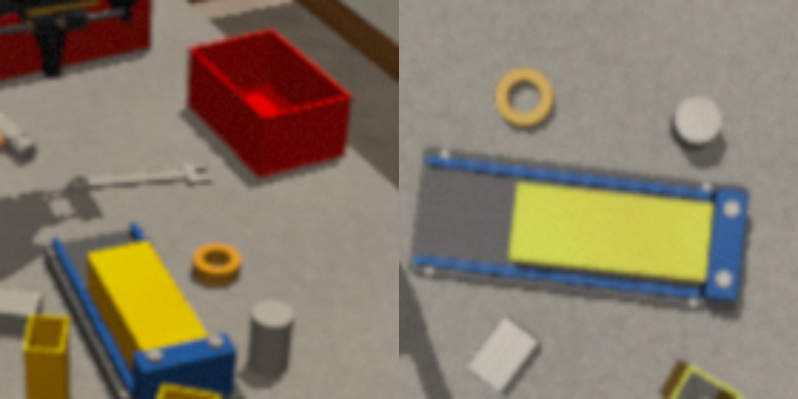

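The post lies flat and square on the bed with its foot against the stop (crop column 712, measured y≈−114.4 mm, x≈0), and the robot is clear.

```bash
python3 -c "
from bench import arm
print(arm.close_job())"
```

```text
the job is handed in; nothing more can be done
None
```

The post was tipped and lowered under fingertip support onto its +y face, then pushed until its foot met the end stop (last camera check: foot at y ≈ −114 mm, x ≈ 0), and the job is handed in; the judge returned no verdict.

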